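# Swing in the tote's bail and stack the handled tray on it

## Robot

A 7-joint arm with a two-finger parallel gripper is mounted at the origin on the work surface. World frame = base frame: x ahead of the robot, y to its left, z up, the work surface at z = 0. Lengths are in m, angles in rad, forces in N, time in s.
With the tool pointing down it reaches from about 0.375 to 0.925 m from the base axis. Payload 3.1 kg.
Tool frame: the origin (TCP) lies between the finger pads; the fingertips stand 19 mm ahead of it and the grasp point (between the pads) is the TCP; z points along the fingers, y is the line along which they close (so a half turn about z gives the same grasp; the last joint's range is limited). The gripper opens to 85 mm and grips with 20 to 120 N. Pads are 22 mm wide; open, the fingers measure 114 mm over their backs; the gripper's body (76 mm by 85 mm) begins 54 mm behind the grasp point. The pads swing forward as they close: fully open they stand 13 mm farther back than shut.
Start: joints at [1.031, 0.383, 0.044, 1.598, -0.018, 1.161, -0.05], TCP at [0.278, -0.588, 0.25] pointing down, gripper open.
Joint ranges: [-2.61, 2.61], [-0.41, 2.15], [-1.48, 1.57], [0, 2.5], [-1.57, 4.71], [0.05, 1.97], [-2.85, 2.85]. Speed limits (rad/s): [2.79, 2.79, 3.14, 3.14, 3.14, 3.14, 3.14].

## Interface

Orientations are given as a unit quaternion [x, y, z, w].
In Python, from bench import move_ptp, movel, move_j, move_gripper, pause, inverse_kinematics, read_camera, camera_params, MotionError, sign_off, look_for, tip_of, read_time_s, read_qpos, read_joint_vel, read_effort, read_eef_pos, read_tcp_rot, read_ft_force, read_ft_torque, read_finger_gap, read_grasp_force gives the robot as it stands. Calls block until the motion is done:
- move_ptp(position, orientation): joint-space move of the TCP to a pose.
- movel(position, orientation=None, speed=0.15): straight line of the TCP; orientation=None keeps the orientation; speed is the mean speed in m/s.
- move_j(angles): joint-space move.
- move_gripper(opening, effort=None): finger opening in m; effort is the grip in N (None keeps the last); returns when the fingers have stopped.
- pause(seconds).
- inverse_kinematics(position, orientation): joint angles nearest the present ones, or None.
- read_camera(name): name is "scene" or "top"; returns the picture (400x640x3 uint8, red, green, blue); there is no depth.
- camera_params(name): a dict with "K" (3x3 intrinsics, pixels), "dist_coeffs" ([k1, k2, p1, p2, k3] as OpenCV has them; the pictures are not rectified), "camera_from_world" (4x4, takes a point from world to camera coordinates). Camera axes: x right, y down, z forward; pixel columns grow to the right and rows downward; lengths in m; the calibration is good to about 2 mm. A picture is of the moment at which its call begins. camera_params takes no time and is no camera call.
A pose or a line that the arm cannot do raises MotionError and nothing moves.
- sign_off(): hands the job in; it is judged then, once.
Trained networks look in the newest picture that a camera, given by its name, has taken for a name from the list of things; names that differ only in an ending like _2 or _b are one class to them, and where a whole thing is asked for, a point or a joint stands for the part that bears it (a point fixed in the world has none). Each returns a list of dicts, best first, with "confidence" (0 to 1); they miss things now and then, are a little off and sometimes report something else, mostly with a low value. They report only what shows in the picture. A call takes as long as a camera call. They do not tell look-alikes from the thing itself.
- look_for(camera, name): "at" ([column, row] in pixels, amid what is visible of it).
- tip_of(camera, name): "at" ([column, row] in pixels: a listed point, or the origin of a listed thing).
Readings, each from a call of its own:
- read_time_s(): time.
- read_qpos(): joint angles.
- read_joint_vel(): joint speeds.
- read_effort(): joint torques, N m.
- read_eef_pos(): TCP position.
- read_tcp_rot(): TCP orientation.
- read_ft_force(): force on the tool from outside, world axes, zero at the start.
- read_ft_torque(): the same for the moment, N m.
- read_finger_gap(): finger opening in m.
- read_grasp_force(): force on a finger pad.
Only numpy, scipy, OpenCV 4.12 (cv2) and the standard library are available. Lean on these libraries where they do the work, as an engineer would, in place of code of your own. Each camera call takes 0.05 s, during which the arm holds its last target. There are 200 camera calls.

## Task

The grey tote has two wire bails; one already lies in across its mouth, the other has been left swung out over the end. First, before picking up the tray, swing that bail over until it too lies flat across the mouth; then lift the wooden tray that has the carrying handle and set it down gently (not dropped) on the two bails, upright, centred over the tote and with its long sides along the tote's long sides. Leave the box without a handle where it is.

Things in the scene. Friction and masses are not known exactly. Their poses are not given: they have to be found in the camera images.
- tote: Open grey plastic tote fixed to the bench, 260 mm long (its x), 160 wide (y), 100 high, walls 6. Origin: centre of underside, z up. Offcuts inside reach 40 mm. Two U-shaped steel bails (8 mm wire) hinge outside the long walls on axes parallel to y at x = +115 (bail a) and -115 mm (bail b), z = 104: arms 60 mm long at y = +/-88, joined by a cross bar parallel to y.
- bail_a (a joint): Angle (rad) of the bail at the tote's +x end, left swung out. 0: in, flat across the mouth, at its stop. Grows as it swings up (pi/2 upright) and outward (pi flat out). At angle q its bar's centre is at x = 115 - 60 cos q, y = 0, z = 104 + 60 sin q (mm, tote frame). Starts at 2.25 to 2.8. Stiff hinge (0.08 N m, about 1.3 N at the bar): it stays where it is left.
- bail_b (a joint): Angle (rad) of the bail at the tote's -x end, which already lies in. 0: fully in, flat across the mouth, its cross bar at x = -55 mm, z = 104 mm of the tote; grows as it swings up and out. The same stiff hinge.
- tray: Open plywood tray, 180 mm long (its x), 120 wide (y), walls 38 high; mid-end posts 42 wide rise to 110. Between them along x a wooden handle batten 160 long, 18 wide (y), 22 high, centre 95 mm above the flat underside. 0.35 to 0.65 kg. Origin: centre of underside, z up. Smaller than the tote's mouth: it falls in unless both bails are in; stacked on them its underside is at 108 mm.
- plain_box: Bystander: open plywood box of the same length and width (180 by 120 mm) but 50 mm high and without a handle. Origin: centre of its underside. It may stand on either side, the tray on the other.
There are look-alikes about, which are no part of the job. Leave any orange or purple look-alike of the tray alone.

How it is judged:
On the way:
1. bail a lies in across the mouth (within 0.15 rad) while the tray still stands on the bench (value of joint bail_a below 0.15 rad and height (world z) of tray below 0.02 m), for 0.2 s.
At the end, for the whole second after the job is handed in: Both bails lie in (within 0.15 rad of flat); the handled tray stands still and upright (within 0.1 rad) on the two bars, its underside 100 to 116 mm above the bench, its centre within 20 mm of the tote's centre along both the tote's x and y, its long sides within 10 degrees of the tote's (value of joint each of bail_a, bail_b below 0.15 rad and x of tray in the frame of tote between -0.02 and 0.02 m and y of tray in the frame of tote between -0.02 and 0.02 m and z of tray in the frame of tote between 0.1 and 0.116 m and angle between tray's own z axis and vertical below 0.1 rad and angle between the x axis of tray and the x axis of tote, either way round below 0.175 rad and linear speed of tray below 0.02 m/s); the robot touches nothing.
It fails at once if the plain box is shoved more than 30 mm or knocked over (distance of plain_box from where it was at the start of the episode above 0.03 m or angle between plain_box's own z axis and vertical above 0.5 rad).
It fails at once if the tray is dropped onto the tote (faster than 0.6 m/s just above or on the bails) (horizontal distance between tray and tote below 0.12 m and height (world z) of tray below 0.13 m and linear speed of tray above 0.6 m/s).
It also fails if it takes over 54 s, if anything falls off the work surface, if the arm or the gripper's body presses on something with over 40 N, if the wrist force passes 120 N, or if a joint passes its speed limit or range.

## Working session

There is one attempt and no reset: what is moved stays moved. The work goes in short steps, each a Python script; the robot and the scene stay as the last script left them, time stands still between calls to the robot, and variables do not carry over. Pictures are saved under pics/ and viewed, at most 10 in all, crops included, and the job is handed in when it is done.

```bash
mkdir -p pics
python3 - <<'E'
from bench import *
import cv2
for c in ("scene","top"):
    im=read_camera(c); cv2.imwrite(f"pics/{c}0.png",im[:,:,::-1])
    p=camera_params(c); print(c,p["K"],p["dist_coeffs"],p["camera_from_world"])
    for n in ("tote","bail_a","bail_b","tray","plain_box"):
        print(n,"look",[(d["at"],round(d["confidence"],2)) for d in look_for(c,n)],"tip",[(d["at"],round(d["confidence"],2)) for d in tip_of(c,n)])
print(read_time_s(),read_tcp_rot())
E
```

```text
scene [[368.07969543   0.         324.19598105]
 [  0.         368.07969543 198.33273919]
 [  0.           0.           1.        ]] [-0.08639808  0.          0.          0.          0.        ] [[-0.37804074  0.92578428 -0.00294197  0.28701578]
 [ 0.73358416  0.29761496 -0.61096613 -0.26942332]
 [-0.56474726 -0.23312827 -0.79165127  1.38907661]
 [ 0.          0.          0.          1.        ]]
tote look [([356.7, 221.8], 0.74)] tip [([354.1, 232.3], 0.77)]Traceback (most recent call last):
  File "<stdin>", line 7, in <module>
ValueError: it knows: plain_box, tote, tray
```

View pics/scene0.png

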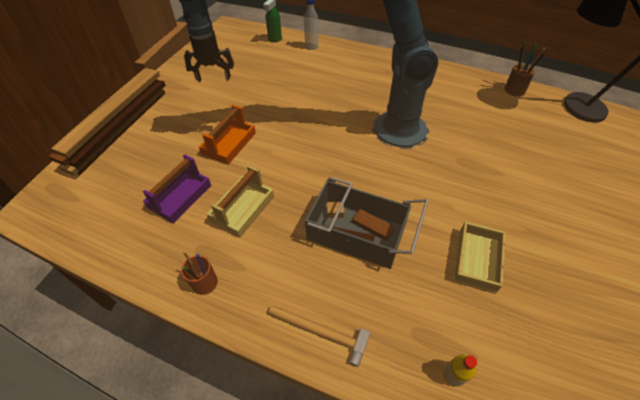

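The scene view shows the tote at about (357,222) with its open bail on the right, bar at about (420,225). The handled wooden tray is at (242,205), between the orange and purple look-alikes, and the plain box is at (481,256).

Run:
```python
from bench import *
import cv2
im=read_camera("top"); cv2.imwrite("pics/top0.png",im[:,:,::-1])
p=camera_params("top"); print(p)
for c in ("scene","top"):
    if c=="scene": read_camera(c)
    else: read_camera(c)
    for n in ("tote","tray","plain_box"):
        print(c,n,"look",[(d["at"],round(d["confidence"],2)) for d in look_for(c,n)],"tip",[(d["at"],round(d["confidence"],2)) for d in tip_of(c,n)])
print(read_time_s(),read_tcp_rot())
im=cv2.resize(im[:,:,::-1],(800,500),interpolation=cv2.INTER_CUBIC); cv2.imwrite("pics/top0b.png",im)
```

```text
{'K': array([[364.77729408,   0.        , 323.17716705],
       [  0.        , 364.77729408, 192.98609531],
       [  0.        ,   0.        ,   1.        ]]), 'dist_coeffs': array([-0.07924445,  0.        ,  0.        ,  0.        ,  0.        ]), 'camera_from_world': array([[ 0.00450941, -0.99998243, -0.00384642, -0.11622032],
       [-0.99177896, -0.00398045, -0.12790091,  0.47088227],
       [ 0.12788335,  0.00439156, -0.99177949,  1.33799573],
       [ 0.        ,  0.        ,  0.        ,  1.        ]])}
scene tote look [([356.1, 223.5], 0.96)] tip [([353.5, 231.5], 0.93), ([475.6, 260.1], 0.22)]
scene tray look [([231.0, 136.4], 0.88), ([175.1, 191.6], 0.87), ([239.7, 202.2], 0.65)] tip [([175.8, 196.0], 0.88), ([240.2, 207.6], 0.7), ([230.3, 146.5], 0.68)]
scene plain_box look [([480.0, 256.7], 0.85)] tip [([478.4, 259.3], 0.98)]
top tote look [([292.9, 181.8], 0.78)] tip [([292.2, 184.8], 0.75)]
top tray look [([442.3, 236.3], 0.89), ([444.0, 163.3], 0.81), ([388.2, 175.3], 0.73), ([308.7, 186.7], 0.46)] tip [([438.5, 237.4], 0.92), ([442.4, 165.1], 0.79)]
top plain_box look [([195.8, 198.7], 0.55)] tip [([203.3, 198.9], 0.77)]
0.95 [9.75696450e-01 2.19126534e-01 9.67008981e-06 1.66377757e-05]
```

View pics/top0b.png

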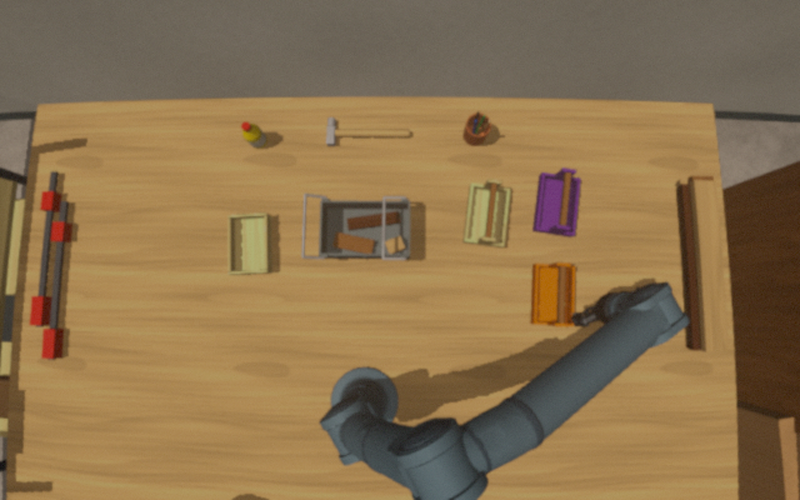

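The top view shows the tote lying along world y with bail a out on the left, bar at about x=305 of 800. The tray is at (488,213) and the plain box at (249,243). I'll view crops so I can mark keypoints.

Run:
```python
import cv2
def crop(src,x,y,w,h,k,out):
    im=cv2.imread(src)[y:y+h,x:x+w]; im=cv2.resize(im,None,fx=k,fy=k,interpolation=cv2.INTER_CUBIC)
    for i in range(0,w,10): cv2.line(im,(i*k,0),(i*k,6 if i%50 else 16),(0,0,255),1)
    for i in range(0,h,10): cv2.line(im,(0,i*k),(6 if i%50 else 16,i*k),(0,0,255),1)
    cv2.imwrite(out,im)
crop("pics/top0.png",230,130,190,90,4,"pics/topc.png")
crop("pics/scene0.png",200,160,240,120,3,"pics/scenec.png")
```

```text
(no output)
```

View pics/topc.png

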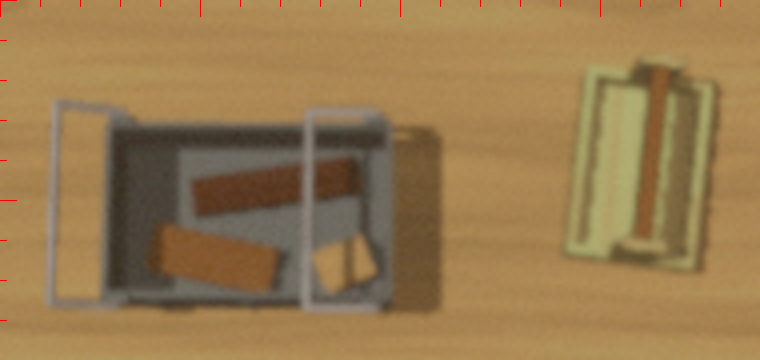

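View pics/scenec.png

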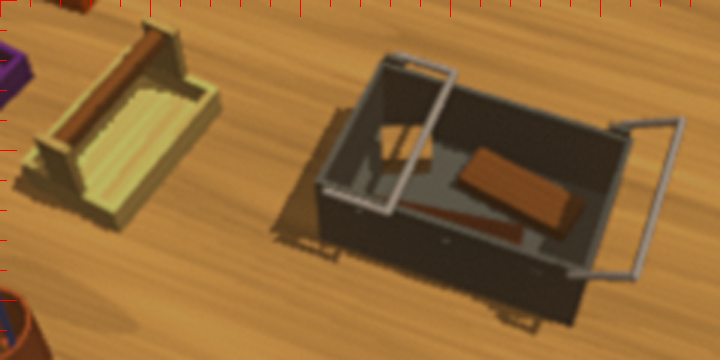

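The crops show both bails, the tote rim corners and the tray's batten and corners clearly. I'll fit poses to these points in both views.

```bash
cat > fit.py <<'E'
import numpy as np, cv2
from scipy.optimize import least_squares
from bench import camera_params
P={c:camera_params(c) for c in("scene","top")}
def proj(c,X):
    T=P[c]["camera_from_world"]
    return cv2.projectPoints(np.asarray(X,float),cv2.Rodrigues(T[:3,:3])[0],T[:3,3],P[c]["K"],P[c]["dist_coeffs"])[0].reshape(-1,2)
def w(p,L): # planar pose on bench
    c,s=np.cos(p[2]),np.sin(p[2]); L=np.array(L)
    return np.c_[p[0]+c*L[:,0]-s*L[:,1],p[1]+s*L[:,0]+c*L[:,1],L[:,2]]
def fit(pts,x0):
    obs=[(c,L,np.array(uv)/k+o) for c,L,uv,k,o in pts]
    def r(p): return np.concatenate([(proj(c,w(p,[L(p) if callable(L) else L]))[0]-uv) for c,L,uv in obs])
    s=least_squares(r,x0,loss="soft_l1"); return s.x,r(s.x).reshape(-1,2)
E
python3 - <<'E'
from fit import *
T=lambda L,u,v:("top",(L if callable(L) else np.array(L)/1000.),(u,v),4,np.array([230,130]))
S=lambda L,u,v:("scene",(L if callable(L) else np.array(L)/1000.),(u,v),3,np.array([200,160]))
ba=lambda y:(lambda p:np.array([.115-.06*np.cos(p[3]),y,.104+.06*np.sin(p[3])]))
tote=[T([130,-80,100],108,125),T([-55,-88,104],308,112),T([-55,88,104],308,305),T(ba(-.088),58,103),T(ba(.088),50,303),
S([-55,-88,104],388,211),S([-55,88,104],453,72),S(ba(.088),683,120),S(ba(-.088),635,277),S([-130,-80,100],318,183),S([130,80,100],632,138),S([130,-80,0],573,325),S([-130,80,100],388,62)]
x,r=fit(tote,[.55,0,1.57,2.5]);print(x);print(r.round(1).tolist())
tray=[T([90,60,38],590,68),T([90,-60,38],718,85),T([80,0,106],661,68),T([-80,0,106],648,238),T([-90,-60,38],704,264),T([-90,60,0],568,254),
S([90,60,0],120,230),S([-90,60,38],220,95),S([80,0,106],58,140),S([-80,0,106],157,33),S([90,-60,0],16,185)]
x,r=fit(tray,[.55,-.35,0]);print(x);print(r.round(1).tolist())
E
```

```text
[5.03447154e-01 3.27110369e-04 1.57466384e+00 2.65909482e+00]
[[-1.5, -1.6], [-0.4, -0.9], [-0.7, -0.4], [-1.3, -0.3], [-0.8, -0.7], [-0.4, -0.3], [-0.1, -0.7], [-0.3, -0.1], [0.6, -0.4], [-1.4, -1.1], [0.5, -1.2], [-0.1, 0.0], [-3.1, -1.8]]
[ 0.55542201 -0.36619864 -0.11454054]
[[-0.8, -1.1], [-1.5, -1.6], [0.3, -1.3], [-0.5, -0.3], [-2.2, 0.3], [-1.3, 0.3], [-0.3, -0.1], [-1.7, -4.1], [-1.4, -1.3], [-1.4, -2.6], [3.4, -1.1]]
```

```bash
cat > h.py <<'E'
from bench import *
import numpy as np, cv2
down=lambda phi:[np.cos(phi/2),np.sin(phi/2),0,0]
tote=np.array([.505,.001]);ty=1.5747
def tw(x,y=0): return tote+np.array([np.cos(ty)*x-np.sin(ty)*y,np.sin(ty)*x+np.cos(ty)*y])
def snap(c,n,x,y,w,h,k):
    im=read_camera(c); cv2.imwrite(f"pics/{n}_full.png",im[:,:,::-1])
    cv2.imwrite(f"pics/{n}.png",cv2.resize(im[y:y+h,x:x+w,::-1],None,fx=k,fy=k,interpolation=cv2.INTER_CUBIC))
E
python3 - <<'E'
from h import *
q0=read_qpos(); best=None
for phi in (ty,ty-np.pi):
    j=inverse_kinematics([*tw(.21),.25],down(phi))
    if j is not None: print(phi,np.round(j,2)); 
    if j is not None and (best is None or abs(j[6])<abs(best[1][6])): best=(phi,j)
phi=best[0]; move_gripper(0.0)
move_ptp([*tw(.21),.25],down(phi)); movel([*tw(.21),.135],speed=.12)
print(read_time_s(),read_ft_force())
for x in (.17,.12,.082):
    movel([*tw(x),.135],speed=.08); print(x,read_time_s(),np.round(read_ft_force(),1))
movel([*tw(.09),.135],speed=.1); movel([*tw(.09),.20],speed=.12); movel([*tw(.058),.20],speed=.1)
movel([*tw(.058),.135],speed=.08)
for z in (.132,.130,.129,.128,.127,.126):
    movel([*tw(.058),z],speed=.03); f=read_ft_force(); print(z,read_eef_pos().round(4) if hasattr(read_eef_pos(),'round') else read_eef_pos(),np.round(f,1))
    if abs(f[2])>8: break
movel([*tw(.058),.25],speed=.15); print(read_time_s(),phi)
move_ptp([.5,-.2,.3],down(phi))
snap("scene","s1",200,160,240,120,3); print(read_time_s())
E
```

```text
1.5747 [ 0.38  0.34 -1.    1.81  0.31  1.16 -0.72]
-1.5668926535897931 [ 0.53  0.46 -1.23  1.81  0.46  1.21  2.3 ]
5.7417 [-0.10217381  0.94756847 -0.08244175]
0.17 6.3917 [-1.4  8.7  5.5]
0.12 7.1667 [0.  0.7 0.2]
0.082 7.7917 [ 0.1  0.1 -0.3]
0.132 [0.5049 0.0591 0.1322] [0.1 0.3 0.2]
0.13 [0.5048 0.0589 0.13  ] [ 0.7 -0.  -0.6]
0.129 [0.5047 0.059  0.1289] [-0.3  0.   0.3]
0.128 [0.5047 0.059  0.1279] [ 0.3 -0.3  0.2]
0.127 [0.5048 0.0591 0.1271] [-0.2 -0.   1.6]
0.126 [0.5049 0.0591 0.1268] [-2.4 -1.9  7.1]
12.6333 1.5747
13.7167
```

View pics/s1.png

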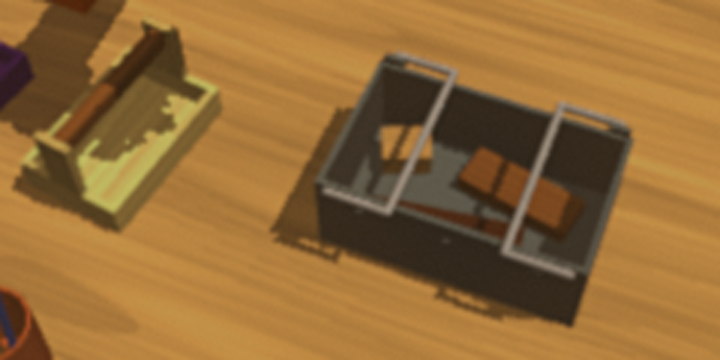

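Both bails now lie flat: bail b's bar runs (453,72)–(388,211) and bail a's runs (565,107)–(510,250). The tray is undisturbed. I'll refit it with the half-pixel correction and grasp it.

Run:
```python
from h import *
from fit import *
T=lambda L,u,v:("top",np.array(L)/1000.,(u+.5,v+.5),4,np.array([229.5,129.5]))
S=lambda L,u,v:("scene",np.array(L)/1000.,(u+.5,v+.5),3,np.array([199.5,159.5]))
tray=[T([90,60,38],590,68),T([90,-60,38],718,85),T([80,0,106],661,68),T([-80,0,106],648,238),T([-90,-60,38],704,264),T([-90,60,0],568,254),
S([90,60,0],120,230),S([90,60,38],114,212),S([80,0,106],58,140),S([-80,0,106],157,33)]
p,r=fit(tray,[.55,-.35,-.1]);print(p);print(r.round(1).tolist())
np.save("tray.npy",p)
c=[]
for phi in (p[2],p[2]+np.pi):
    j=inverse_kinematics([p[0],p[1],.25],down(phi)); print(phi,None if j is None else np.round(j,2))
    if j is not None: c.append((abs(j[6]),phi))
phi=min(c)[1]
move_gripper(.085)
move_ptp([p[0],p[1],.25],down(phi)); movel([p[0],p[1],.14],speed=.15)
movel([p[0],p[1],.095],speed=.08); print(np.round(read_ft_force(),1))
move_gripper(0.0,50); print(read_finger_gap(),read_grasp_force(),read_time_s())
movel([p[0],p[1],.115],speed=.06); print(np.round(read_ft_force(),1),np.round(read_ft_torque(),2))
movel([p[0],p[1],.27],speed=.15)
for a in (ty,ty-np.pi):
    j=inverse_kinematics([*tote,.27],down(a)); print(a,None if j is None else np.round(j,2))
print(np.round(read_qpos(),2),read_time_s(),phi)
snap("scene","s2",180,80,260,200,3)
```

```text
[ 0.55546377 -0.36618266 -0.10928666]
[[-0.6, -0.7], [-1.3, -1.4], [0.6, -0.9], [-0.1, 0.1], [-1.7, 0.6], [-0.8, 0.7], [0.2, 0.2], [-0.2, -0.7], [-1.0, -0.9], [-1.2, -2.3]]
-0.10928665966351502 [ 0.94  0.48 -0.57  1.53  0.27  1.21 -1.35]
3.032305993926278 [ 1.26  0.66 -1.09  1.52  0.6   1.33  1.58]
[ 0.8 -0.4  1.1]
0.01727136384083664 50.04423201084137 18.0417
[-0.7  1.1 -5.9] [ 0.03 -0.02 -0.04]
1.5747 [ 0.89  0.22 -1.07  1.88  0.21  1.16 -0.25]
-1.5668926535897931 [-1.33  0.36  1.49  1.96 -0.39  1.18 -2.82]
[ 0.95  0.46 -0.57  1.51  0.26  1.25 -1.34] 19.7083 -0.10928665966351502
```

View pics/s2.png

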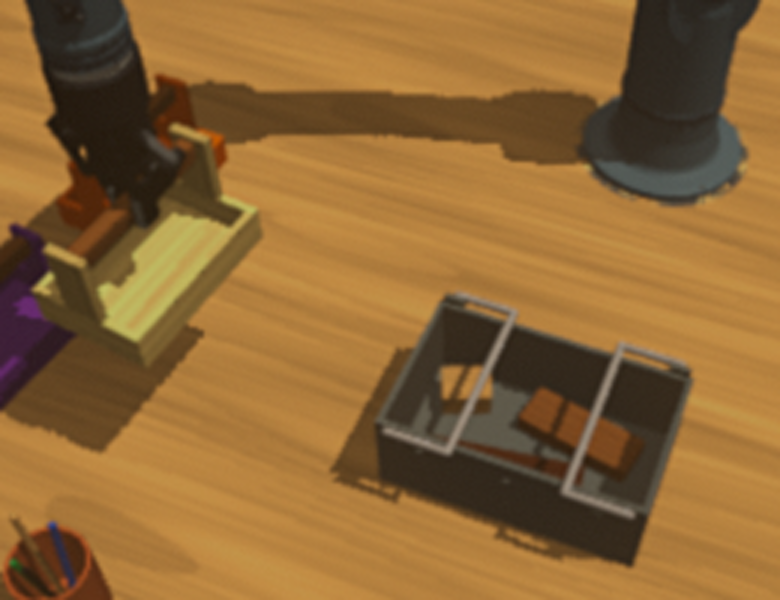

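The tray is held level on its batten and clears the orange and purple look-alikes. Next I carry it over and place it.

Run:
```python
from h import *
p=np.load("tray.npy")
movel([p[0],p[1],.31],speed=.15)
move_ptp([*tote,.30],down(ty)); print(read_time_s(),read_finger_gap(),np.round(read_ft_force(),1),np.round(read_ft_torque(),3))
movel([*tote,.215],speed=.1)
z=.215
while z>.199:
    z-=.002; movel([*tote,z],speed=.04); f=read_ft_force()[2]; print(round(z,3),round(f,1))
    if f>-2: break
snap("top","t3",230,130,190,90,4); snap("scene","s3",250,120,200,150,4); print(read_time_s())
```

```text
21.5583 0.017356984603331835 [ 0.5  0.2 -5.2] [-0.065 -0.073  0.004]
0.213 -5.9
0.211 -5.8
0.209 -5.6
0.207 -5.8
0.205 -6.3
0.203 -5.7
0.201 6.8
24.4083
```

View pics/s3.png

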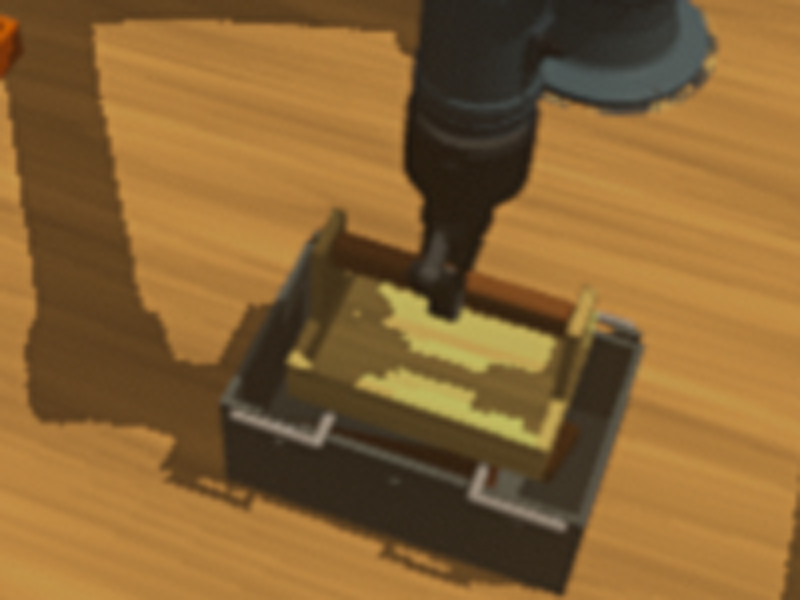

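The tray rests on both bails and looks level. Its near lower corners are at (285,375) and (545,478) of the crop and its rim corners just above those. I'll check the centring with these before letting go.

Run:
```python
from h import *
from fit import *
S=lambda L,u,v:("scene",np.array(L)/1000.,(u+.5,v+.5),4,np.array([249.5,119.5]))
p,r=fit([S([-90,-60,108],286,377),S([90,-60,108],545,478),S([-90,-60,146],290,350),S([90,-60,146],553,450),S([80,0,214],585,303),S([-80,0,214],340,240)],[.505,0,ty])
print(p,r.round(1).tolist())
q,r2=fit([S([-55,-88,104],322,443),S([55,-88,104],475,495),S([130,-80,100],575,525),S([-130,-80,100],226,404),S([130,80,100],640,342),S([130,-80,0],563,592)],[.505,0,ty])
print(q,r2.round(1).tolist())
```

```text
[0.50149878 0.00572958 1.54380309] [[1.6, 2.4], [-0.5, -0.3], [0.5, 1.0], [-0.6, -1.1], [-1.4, 0.9], [0.7, -2.9]]
[ 5.04240103e-01 -4.19489411e-04  1.58153340e+00] [[-1.4, -0.0], [-0.4, -0.1], [2.9, -0.2], [-1.8, -0.2], [1.1, -0.5], [0.4, 0.7]]
```

Within about 6 mm of centre and 2° of alignment, so I'll release.

Run:
```python
from h import *
movel([*tote,.202],speed=.02); print(np.round(read_ft_force(),1))
move_gripper(.06); movel([*tote,.32],speed=.08)
move_ptp([.5,-.3,.35],down(ty)); pause(.3)
snap("scene","s4",200,120,240,150,3); print(read_time_s())
```

```text
[-3.3 -1.3  5.8]
28.275
```

View pics/s4.png

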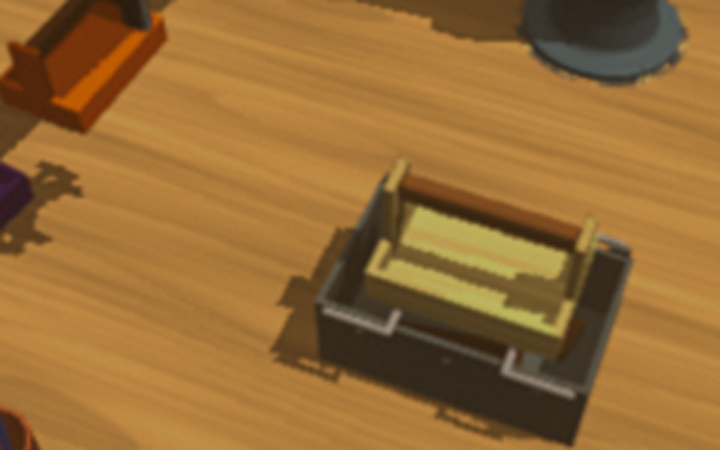

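The tray stands level on both bails, near edge from (365,297) to (560,358), and the arm is clear.

```bash
python3 -c "
from bench import *
print(sign_off())"
```

```text
the job is handed in; nothing more can be done
None
```

I swung bail a in flat, set the handled tray on both bails (about 6 mm off centre and 2° off square by the camera fit), and handed the job in at about 28 s; `sign_off()` returned no verdict.

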